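Load a bead tray into a sprung-lid curing box

TASK

Press the red release button on the front of the white curing box so that its amber lid pops ajar, then steady the lid and swing it all the way back to its end stop without letting it slam. Take the bead tray with the dark handle off the drying easel and set it down gently in the box, flat on the two rails and far enough towards the yellow switch lever that the tray holds the lever down. Leave the tray there with the lid standing open, and do not disturb the bowl, the bottle or the jar.

Things in the scene. Friction and masses are not known exactly. Their poses are not given: they have to be found in the camera images.
- cure_box: fixed white curing box, 170 (x) by 240 (y) mm, 85 mm high to its rim; origin under its centre, x from the button front to the hinge side, z up. Central cavity 105 (x) by 200 (y) mm. Two rails along y at x = +-30 mm, tops 30 mm above the table, carry the tray. A sloping console with the button stands in front (x from -85 to -130 mm, y +-35 mm, under 65 mm high)
- release_top (a point): centre of the face of the red release button, 36 mm diameter; its z axis points out of the button, 32 degrees (0.55 rad) from vertical towards the box's front (-x); in the box's frame at (-114, 0, 51) mm
- release (a joint): travel of the button, m: 0 out, 0.006 fully in; sprung, about 5 N when fully in; the lid latch lets go at about 4 to 5.5 mm
- lid (a joint): angle of the amber lid, rad: 0 shut and latched, 1.75 at its end stop, leaning back beyond upright. Released, it jumps to about 0.8, bobs, and rests on its pop-up pin at about 0.55. Lid 150 g, light friction: push it up from below near its front edge; it stays by itself beyond about 1.45 rad and falls back to the pin from lower angles
- lid_hinge (a point): middle of the lid's hinge axis, at (85, 0, 86) mm in the box's frame; the axis runs along the box's y
- lid_edge (a point): middle of the lid's front edge, 180 mm from the hinge axis, on the lid's underside; lid 250 mm wide, 6 mm thick; shut, it overhangs the box's front by 10 mm; moves with the lid; at the end stop it is about 265 mm above the table
- tray_bed (a point): centre of the cavity at rail height, (0, 0, 30) mm in the box's frame, axes as the box's
- switch (a joint): yellow tray-presence lever, rad: 0 up, about 0.5 when a tray lying on the rails covers its tip. 30 mm long, 16 mm wide tip, hinged on the box's +y end wall at x = 0, rising towards the cavity's middle; light spring (under 1 N)
- switch_tip (a point): centre of that lever's 8 mm thick tip: when up at y = +73 mm, 40 mm above the table in the box's frame; pressed, y = +68 mm, 26 mm high. The tray must cover it: with the tray's centre 6 to 28 mm from the cavity's centre towards +y it does
- easel: fixed wooden drying easel, 150 mm wide (y), 110 mm deep (x); origin under its centre; its face slopes 35 degrees (0.61 rad), rising towards +x of its frame and facing -x of its frame, with a low lip along the lower edge that ends 10 mm above the face
- easel_face (a point): centre of the sloping face under the tray, 55 mm above the table
- tray: loose wooden bead tray, 80 (x) by 140 (y) by 12 mm, about 220 g; origin at the centre of its underside, z out of its top side; at first it lies on the easel's slope. In its middle a dark upright handle, 14 (x) by 50 (y) mm, reaches 47 mm above the underside. Paper beads at both ends (|y| from 31 to 69 mm), up to 35 mm above the underside
- tray_grip (a point): grip point in the tray's handle, 34 mm above the underside, axes as the tray's; grip across the 14 mm thickness (tray's x)
- bowl: white ceramic bowl, 110 mm wide, 50 mm high, with paper beads in it; loose, origin under its centre; not to be disturbed
- varnish: green varnish bottle, 52 mm diameter, 110 mm high; loose, origin under its centre; not to be disturbed
- jar: blue jar with a wooden cap, 56 mm diameter, 85 mm high; loose, origin under its centre; not to be disturbed
- pop_pin (a point): in the rim of the box's -y end, 85 mm above the table: with the lid open a sprung pin 12 mm thick stands here, up to 62 mm above the rim

How it is judged (in metres and radians):
On the way, in this order (a step that is already met when the one before it is completed fails the run):
1. the button was pressed and the lid has popped ajar (value of joint lid above 0.25 rad), for 0.05 s.
2. the lid stands steady at its end stop (value of joint lid above 1.66 rad and velocity of joint lid between -0.15 and 0.15 rad/s), for 0.3 s.
At the end, for the whole second after the job is handed in: The tray lies flat on both rails in the box (within 4 mm in height and 0.06 rad), at rest and released, holding the yellow lever down (over 0.3 rad), and the lid stands open at its stop (over 1.6 rad) (value of joint switch above 0.3 rad and angle between tray's own z axis and vertical below 0.06 rad and z of tray in the frame of tray_bed between -0.004 and 0.004 m and horizontal distance between tray and tray_bed below 0.045 m and linear speed of tray below 0.02 m/s and value of joint lid above 1.6 rad); the robot touches nothing.
It fails at once if the lid slammed against its end stop (value of joint lid above 1.5 rad and velocity of joint lid above 2.5 rad/s).
It fails at once if the tray was dropped or rammed into the box ((linear speed of tray above 0.4 m/s and horizontal distance between tray and tray_bed below 0.06 m and z of tray in the frame of tray_bed below 0.04 m) or contact force between tray and cure_box above 90 N).
It fails at once if the bowl was disturbed (distance of bowl from where it was at the start of the episode above 0.03 m or angle between bowl's own z axis and vertical above 0.4 rad).
It fails at once if the varnish bottle was disturbed (distance of varnish from where it was at the start of the episode above 0.03 m or angle between varnish's own z axis and vertical above 0.4 rad).
It fails at once if the jar was disturbed (distance of jar from where it was at the start of the episode above 0.03 m or angle between jar's own z axis and vertical above 0.4 rad).
It also fails if it takes over 61 s, if anything falls off the work surface, if the arm or the gripper's body presses on something with over 40 N, if the wrist force passes 120 N, or if a joint passes its speed limit or range.

ROBOT

A 7-joint arm with a two-finger parallel gripper is mounted at the origin on the work surface. World frame = base frame: x ahead of the robot, y to its left, z up, the work surface at z = 0. Lengths are in mm, angles in rad, forces in N, time in s.
With the tool pointing down it reaches from about 400 to 875 mm from the base axis. Payload 4.4 kg.
Tool frame: the origin (TCP) lies at the very end of the fingers, on their centre line; the grasp point (between the pads) lies 19 mm behind it; z points along the fingers, y is the line along which they close (so a half turn about z gives the same grasp; the last joint's range is limited). The gripper opens to 85 mm and grips with 20 to 120 N. Pads are 22 mm wide; open, the fingers measure 114 mm over their backs; the gripper's body (76 mm by 85 mm) begins 54 mm behind the grasp point. The pads swing forward as they close: fully open they stand 13 mm farther back than shut.
Start: joints at [-1.386, 0.628, 0.038, 1.517, -0.027, 0.996, -0.02], TCP at [161.291, 629.685, 231.313] pointing down, gripper open.
Joint ranges: [-3.06, 3.06], [-0.37, 2.12], [-1.25, 1.32], [0.18, 2.47], [-1.1, 4.24], [0.23, 1.98], [-2.94, 2.94]. Speed limits (rad/s): [2.57, 2.57, 3.14, 3.14, 3.14, 3.14, 3.14].

INTERFACE

Orientations are given as [roll, pitch, yaw] about the fixed x, y, z axes, in that order (R = Rz(yaw) Ry(pitch) Rx(roll)).
In Python, from cell import read_state, get_image, camera_params, finish_job gives the robot as it stands.
- The arm moves only by the tool arm_command, never from a script. Its argument "deltas" is a list of rows, each an object of numbers: "dx", "dy", "dz": the shift along the world's x, y, z in m; "yaw": the turn about the world's z in degrees; "jaw": the opening, from 0 (shut) to 1 (fully open). A call has 1 to 20 rows; each row is the pose to reach, as a shift and turn from the pose commanded when the call began; what a row does not reach only later rows make up. A row lasts 1/10 s, in which the tool goes at most 50 mm and 8.59 degrees, less where a joint would pass 70% of its speed; a pose out of reach is approached as far as the arm can. A call with a gripper value outside its range is refused whole. The fingers move at their own pace and stop on an object; the grip force is fixed at half the most. Time passes only in rows, so rows that repeat a pose let the fingers close. It gives the time, the measured TCP pose, the force, the opening and the grip force at its end, in the units of the state.
- read_state(): the state, without advancing time (a new reading comes with each control period).
- get_image(name): name is "side" or "top"; returns (picture, depth): 480x640x3 uint8, red, green, blue; 480x640 float32, mm along the optical axis (not along the pixel's ray), 0 where there is no reading.
- camera_params(name): a dict with "camera_matrix" (3x3 intrinsics, pixels), "extrinsics" (4x4, takes a point from camera to world coordinates). Camera axes: x right, y down, z forward; pixel columns grow to the right and rows downward; lengths in mm; the calibration is good to about 2 mm. A picture is of the moment at which its call begins. camera_params takes no time and is no camera call.
- finish_job(): hands the job in; it is judged then, once.
The state is a dict: "clock": time; "qpos": joint angles; "qd": joint speeds; "tau": joint torques, N m; "eef_pos": TCP position; "tool_rot": TCP orientation; "force": force on the tool from outside, world axes, zero at the start; "torque": the same for the moment, N m; "width": finger opening in mm; "gripper_force": force on a finger pad.
Only numpy, scipy, OpenCV 4.12 (cv2) and the standard library are available. Lean on these libraries where they do the work, as an engineer would, in place of code of your own. Each camera call takes 0.05 s, during which the arm holds its last target. There are 200 camera calls.

## Working session

There is one attempt and no reset: what is moved stays moved. The work goes in short steps, Python scripts to look and compute and a tool call to move; the robot and the scene stay as the last step left them, time stands still between calls to the robot, and variables do not carry over. Pictures are saved under pics/ and viewed, at most 14 in all, crops included, and the job is handed in when it is done.

Besides the shell and the picture viewer there is one more tool, called after ">>>" in YAML: its name, and indented under it one key for each argument. arm_command: Moves the arm, as the interface text tells. Its arguments: {"type":"object","properties":{"deltas":{"type":"array"}},"required":["deltas"]}

```bash
mkdir -p pics
cat > h.py <<'E'
import numpy as np, cv2
from cell import *
def snap(n,tag):
    im,d=get_image(n); cv2.imwrite(f'pics/{tag}.png',im[:,:,::-1]); np.savez(f'pics/{tag}.npz',im=im,d=d); return im,d
def cloud(n,d):
    p=camera_params(n); K=np.array(p['camera_matrix']); T=np.array(p['extrinsics'])
    v,u=np.mgrid[:480,:640]; r=np.stack([(u-K[0,2])/K[0,0],(v-K[1,2])/K[1,1],np.ones_like(u,float)],-1)*d[...,None]
    return r@T[:3,:3].T+T[:3,3]
E
python3 - <<'E'
from h import *
for n in('side','top'):
    snap(n,n+'0'); print(camera_params(n))
print(read_state())
E
```

```text
{'camera_matrix': array([[433.50278186,   0.        , 317.65074026],
       [  0.        , 433.50278186, 248.45766758],
       [  0.        ,   0.        ,   1.        ]]), 'extrinsics': array([[ 7.62951488e-01, -3.47902342e-01,  5.44856850e-01,
        -1.80661813e+01],
       [-6.45952622e-01, -3.77031071e-01,  6.63771634e-01,
        -6.92117428e+02],
       [-2.54997440e-02, -8.58377267e-01, -5.12384847e-01,
         6.26030560e+02],
       [ 0.00000000e+00,  0.00000000e+00,  0.00000000e+00,
         1.00000000e+00]])}
{'camera_matrix': array([[459.0839177 ,   0.        , 325.87699843],
       [  0.        , 459.0839177 , 236.56680511],
       [  0.        ,   0.        ,   1.        ]]), 'extrinsics': array([[-2.74964924e-02, -9.98567831e-01,  4.58936807e-02,
         4.81223958e+02],
       [-9.99612029e-01,  2.76712578e-02,  3.17698115e-03,
        -4.08358722e+00],
       [-4.44236705e-03, -4.57885194e-02, -9.98941278e-01,
         1.13851910e+03],
       [ 0.00000000e+00,  0.00000000e+00,  0.00000000e+00,
         1.00000000e+00]])}
{'clock': 0.1, 'qpos': array([-1.38580633,  0.62925621,  0.03847323,  1.51826194, -0.02699841,
        0.99634846, -0.01999409]), 'qd': array([ 0.00162163, -0.00242255, -0.00143001, -0.00111577,  0.00057833,
       -0.00020233, -0.00034071]), 'tau': array([ 3.04610257e-03, -5.64547241e+01,  1.23055715e+00, -1.93974441e+01,
        1.12489218e-02,  5.32915816e-03, -3.92345676e-07]), 'eef_pos': array([161.15484924, 629.11320152, 230.48186478]), 'tool_rot': array([-3.13983783e+00,  3.62461603e-05,  2.89078657e+00]), 'force': array([ 0.44696993,  0.08052896, -0.58609644]), 'torque': array([-0.02138937,  0.00410136,  0.02921893]), 'gripper_force': 0.0, 'width': 85.38307584112599}
```

View pics/top0.png

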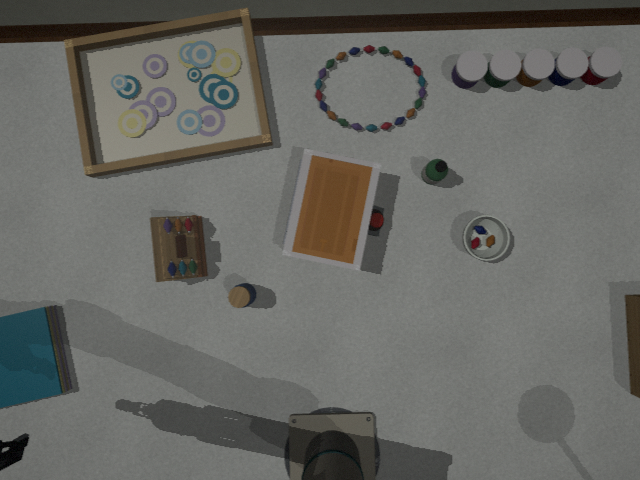

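View pics/side0.png

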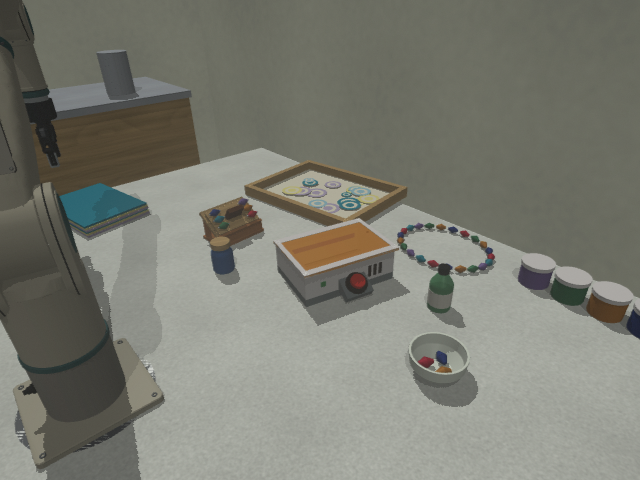

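The top view shows the box around (335,210) with its red button at (377,219), so its front faces world -y. The easel with the tray is at (180,248), the jar at (242,295), the bottle at (436,171) and the bowl at (487,238). The side view shows the same layout, with the button at (357,283).

```bash
cat > m.py <<'E'
from h import *
C={};IM={}
for n in('side','top'):
    z=np.load(f'pics/{n}0.npz'); IM[n]=z['im']; C[n]=cloud(n,z['d'])
hsv={n:cv2.cvtColor(IM[n],cv2.COLOR_RGB2HSV) for n in IM}
def win(n,u0,u1,v0,v1):
    m=np.zeros((480,640),bool); m[v0:v1,u0:u1]=1; return m
W={'top':dict(lid=(280,385,145,275),btn=(366,392,200,240),tray=(150,212,210,285)),'side':dict(lid=(270,400,215,270),btn=(335,380,265,300),tray=(195,270,195,245))}
def show(k,p): print(k,len(p),'med',np.median(p,0).round(1),'min',p.min(0).round(),'max',p.max(0).round())
for n in C:
    h,s,v=[hsv[n][...,i].astype(int) for i in range(3)]; c=C[n]
    lid=win(n,*W[n]['lid'])&(h>5)&(h<20)&(s>120)&(v>90); P=c[lid]
    show(n+' lid',P); r=cv2.minAreaRect(P[:,:2].astype(np.float32)); print(r, np.linalg.svd((P-P.mean(0))[::5],full_matrices=0)[2][2])
    b=win(n,*W[n]['btn'])&((h<5)|(h>174))&(s>140)&(v>60); P=c[b]; show(n+' btn',P); uv=np.argwhere(b).mean(0);print(uv[::-1], np.linalg.svd(P-np.median(P,0),full_matrices=0)[2][2])
    t=win(n,*W[n]['tray'])&(c[...,2]>20); show(n+' easel+tray',c[t])
    print(cv2.minAreaRect(c[t][:,:2].astype(np.float32)))
    P=c[win(n,*W[n]['lid'])&(c[...,2]>75)&(c[...,2]<105)]; print('rim',cv2.minAreaRect(P[:,:2].astype(np.float32)),np.median(P[:,2]))
    dk=win(n,*W[n]['tray'])&(v<75)&(s<180)&(c[...,2]>70); show(n+' handle?',c[dk]) if dk.any() else 0
for k,w in dict(jar=(225,262,280,310),var=(420,450,155,190),bowl=(460,515,210,265)).items():
    P=C['top'][win('top',*w)]; P=P[P[:,2]>25]; show(k,P)
a=cv2.resize(IM['top'][195:300,140:270],None,fx=4,fy=4,interpolation=2); cv2.imwrite('pics/c1.png',a[:,:,::-1])
b=cv2.resize(IM['side'][190:310,190:400],None,fx=3,fy=3,interpolation=2); cv2.imwrite('pics/c2.png',b[:,:,::-1])
E
python3 m.py
```

```text
side lid 2651 med [584.4 -18.3  94.2] min [ -18. -692.   14.] max [833.  78. 626.]
((320.3401794433594, -244.83099365234375), (1085.7611083984375, 281.884765625), 38.335914611816406) [-0.12241572 -0.26781335 -0.95566229]
side btn 144 med [ 564.9 -123.    55.8] min [ 549. -136.   46.] max [ 582. -107.   66.]
[357.875      280.02083333] [-0.10674874 -0.50547096  0.85621482]
side easel+tray 1878 med [495.7 329.4  66.7] min [ -18. -692.   20.] max [720. 495. 626.]
((271.06414794921875, -51.25274658203125), (1391.0609130859375, 205.34165954589844), 57.3200798034668)
rim ((591.39599609375, -14.388168334960938), (186.56979370117188, 252.5119171142578), 76.82255554199219) 94.36597590897412
side handle? 200 med [505.9 328.9  88.8] min [ -18. -692.   70.] max [573. 364. 626.]
top lid 5968 med [591.1 -16.3  92.5] min [ 467. -109.   84.] max [ 716.   75. 1139.]
((592.5733032226562, -16.506118774414062), (139.64324951171875, 225.1976776123047), 76.83665466308594) [0.22511595 0.97409782 0.02135983]
top btn 121 med [ 566.7 -122.7   54.9] min [ 481. -137.   35.] max [ 583.   -4. 1139.]
[377.11570248 219.90082645] [ 0.16901334  0.98075774 -0.09771766]
top easel+tray 2996 med [514.2 349.7  77.2] min [438.  -4.  20.] max [ 593.  407. 1139.]
((529.8308715820312, 202.43443298339844), (150.14356994628906, 401.8427429199219), 5.489179611206055)
rim ((593.6423950195312, -12.194854736328125), (185.36155700683594, 250.43899536132812), 76.81853485107422) 92.746602255894
top handle? 692 med [507.5 346.6  86.6] min [441.  -4.  70.] max [ 585.  401. 1139.]
jar 514 med [400.  197.3  84. ] min [371.  -4.  25.] max [ 481.  228. 1139.]
var 488 med [ 675.2 -255.8   77.4] min [ 481. -289.   25.] max [ 706.   -4. 1139.]
bowl 781 med [ 518.1 -394.3   41.5] min [ 465. -434.   25.] max [ 573.   -4. 1139.]
```

View pics/c1.png

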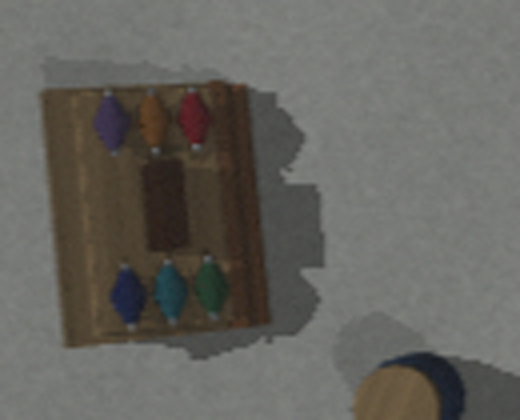

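View pics/c2.png

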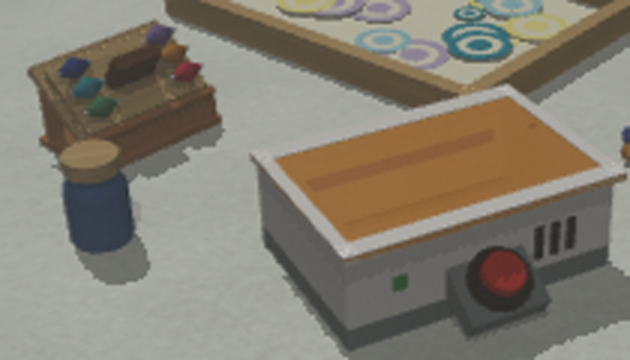

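The crops show the handle at about (181,246) in the top view. The easel's lip is on the image-right (-y) side, so the tray's high side is +y. In the side view the button's front face is clear. Next I'll measure the tray pose from both views.

```bash
cat > m2.py <<'E'
from h import *
S={}
for n,w in dict(top=(150,212,210,285),side=(195,270,195,245)).items():
    z=np.load(f'pics/{n}0.npz'); c=cloud(n,z['d']); u0,u1,v0,v1=w; P=c[v0:v1,u0:u1].reshape(-1,3); col=z['im'][v0:v1,u0:u1].reshape(-1,3).astype(int)
    k=(P[:,2]>22)&(P[:,2]<140)&(P[:,0]>430)&(P[:,0]<610)&(P[:,1]>270)&(P[:,1]<420); P=P[k];col=col[k]; S[n]=(P,col)
    a=np.deg2rad(95.5); ex=np.array([np.cos(a),np.sin(a)]); ey=np.array([-ex[1],ex[0]])
    for off in [0]:
        q=P[:,:2]@np.c_[ex,ey]; print(n,'ex range',np.percentile(q[:,0],[0.5,99.5]).round(1),'ey',np.percentile(q[:,1],[.5,99.5]).round(1))
    # profile along ex
    for s in np.arange(np.floor(q[:,0].min()/8)*8,q[:,0].max(),8):
        m=(q[:,0]>=s)&(q[:,0]<s+8)
        if m.sum()>8: print(round(s+4-0),m.sum(),np.percentile(P[m,2],[10,50,90,98]).round(0))
    # handle: dark, low-chroma brown
    v=col.max(1); hd=(v<np.percentile(v,30))&(col[:,0]>=col[:,2])&(P[:,2]>60)
    mid=abs(q[:,1]-np.median(q[:,1]))<30
    H=P[hd&mid]; print('dark',len(H),np.median(H,0).round(1))
if 1:
    z=np.load('pics/top0.npz'); im=z['im'][230:262,172:192]; c=cloud('top',z['d'])
    m=np.zeros((480,640),np.uint8); m[230:262,170:194]=(z['im'][230:262,170:194].max(2)<62)
    nn,l,st,ce=cv2.connectedComponentsWithStats(m); i=1+st[1:,4].argmax(); print(st[i],ce[i]); H=c[l==i]; print(np.median(H,0),H.min(0),H.max(0)); print(cv2.minAreaRect(np.argwhere(l==i).astype(np.float32)), cv2.minAreaRect(H[:,:2].astype(np.float32)))
    print(c[246,160:206:2].round(0).tolist())
E
python3 m2.py
```

```text
top ex range [256.5 350.4] ey [-621.  -472.8]
252 10 [37. 37. 38. 40.]
260 329 [33. 39. 64. 67.]
268 297 [42. 50. 89. 93.]
276 300 [49. 56. 96. 98.]
284 269 [53. 73. 90. 96.]
292 165 [56. 78. 84. 86.]
300 269 [65. 71. 93. 97.]
308 288 [69. 76. 96. 99.]
316 205 [76. 80. 86. 96.]
324 258 [81. 85. 88. 90.]
332 162 [77. 80. 85. 87.]
340 275 [78. 82. 86. 87.]
348 134 [79. 83. 86. 87.]
dark 240 [516.8 330.   91.3]
side ex range [255.7 347.3] ey [-617.1 -470. ]
252 15 [33. 40. 42. 43.]
260 314 [26. 39. 62. 68.]
268 233 [41. 49. 89. 95.]
276 213 [49. 69. 97. 99.]
284 214 [54. 67. 84. 98.]
292 112 [53. 63. 80. 85.]
300 91 [ 56.  87.  96. 100.]
308 112 [ 64.  79.  97. 100.]
316 73 [67. 81. 85. 94.]
324 92 [71. 86. 90. 91.]
332 60 [26. 48. 87. 89.]
340 92 [58. 85. 88. 89.]
348 46 [78. 86. 88. 89.]
dark 166 [506.3 328.8  83.1]
[175 230  14  29 284] [180.99647887 244.99647887]
[519.05377685 331.02463112  90.36335022] [489.58369514 318.17082967  51.69058021] [555.85361046 350.99125191 100.78391888]
((244.24996948242188, 180.74998474121094), (28.42569351196289, 11.879395484924316), 8.13010311126709) ((522.82275390625, 335.7569580078125), (66.65901184082031, 31.5460262298584), 4.530081748962402)
[[518.0, 381.0, 85.0], [518.0, 375.0, 88.0], [518.0, 372.0, 85.0], [518.0, 368.0, 83.0], [518.0, 364.0, 80.0], [518.0, 361.0, 78.0], [518.0, 357.0, 74.0], [518.0, 353.0, 73.0], [518.0, 349.0, 72.0], [517.0, 340.0, 85.0], [517.0, 330.0, 100.0], [517.0, 327.0, 96.0], [517.0, 324.0, 92.0], [517.0, 320.0, 88.0], [518.0, 326.0, 54.0], [518.0, 323.0, 49.0], [518.0, 319.0, 47.0], [518.0, 315.0, 42.0], [518.0, 311.0, 41.0], [518.0, 308.0, 35.0], [518.0, 309.0, 13.0], [518.0, 306.0, 6.0], [518.0, 302.0, 2.0]]
```

>>> arm_command:
  deltas:
    - {"dx": 0.393,"dy": -0.807,"dz": 0,"yaw": 1.2,"jaw": 1}
    - {"dx": 0.393,"dy": -0.807,"dz": 0,"yaw": 1.2,"jaw": 1}
    - {"dx": 0.393,"dy": -0.807,"dz": 0,"yaw": 1.2,"jaw": 1}
    - {"dx": 0.393,"dy": -0.807,"dz": 0,"yaw": 1.2,"jaw": 1}
    - {"dx": 0.393,"dy": -0.807,"dz": 0,"yaw": 1.2,"jaw": 1}
    - {"dx": 0.393,"dy": -0.807,"dz": 0,"yaw": 1.2,"jaw": 1}
    - {"dx": 0.393,"dy": -0.807,"dz": 0,"yaw": 1.2,"jaw": 1}
    - {"dx": 0.393,"dy": -0.807,"dz": 0,"yaw": 1.2,"jaw": 1}
    - {"dx": 0.393,"dy": -0.807,"dz": 0,"yaw": 1.2,"jaw": 1}
    - {"dx": 0.393,"dy": -0.807,"dz": 0,"yaw": 1.2,"jaw": 1}
    - {"dx": 0.393,"dy": -0.807,"dz": 0,"yaw": 1.2,"jaw": 1}
    - {"dx": 0.393,"dy": -0.807,"dz": 0,"yaw": 1.2,"jaw": 1}
    - {"dx": 0.393,"dy": -0.807,"dz": 0,"yaw": 1.2,"jaw": 1}
    - {"dx": 0.393,"dy": -0.807,"dz": 0,"yaw": 1.2,"jaw": 1}
    - {"dx": 0.393,"dy": -0.807,"dz": 0,"yaw": 1.2,"jaw": 1}
    - {"dx": 0.393,"dy": -0.807,"dz": 0,"yaw": 1.2,"jaw": 1}
    - {"dx": 0.393,"dy": -0.807,"dz": 0,"yaw": 1.2,"jaw": 1}
    - {"dx": 0.393,"dy": -0.807,"dz": 0,"yaw": 1.2,"jaw": 1}
    - {"dx": 0.393,"dy": -0.807,"dz": -0.04,"yaw": 1.2,"jaw": 1}
    - {"dx": 0.393,"dy": -0.807,"dz": -0.08,"yaw": 1.2,"jaw": 1}

```text
clock: 2.1
eef_pos: [555.3, -179.8, 150.8]
tool_rot: [-3.141, 0.003, 2.908]
force: [0.3, 0.6, -0.6]
width: 85.4
gripper_force: 0.0
```

>>> arm_command:
  deltas:
    - {"dz": -0.04}
    - {"dz": -0.08}
    - {"dz": -0.095}
    - {"dz": -0.095}

```text
invalid input at $.deltas[0]: expected keys dx, dy, dz, yaw, jaw
```

Run:
```python
from h import *
im,d=snap('side','s1'); im2,d2=snap('top','t1')
a=cv2.resize(im[200:330,270:450],None,fx=3,fy=3); b=cv2.resize(im2[140:290,280:460],None,fx=2.6,fy=2.6)
h=max(a.shape[0],b.shape[0]); f=lambda x:np.pad(x,((0,h-len(x)),(0,0),(0,0)))
o=np.hstack([f(a),f(b)]); o=cv2.resize(o,None,fx=.79,fy=.79); print(o.shape); cv2.imwrite('pics/c3.png',o[:,:,::-1]); print(read_state()['eef_pos'])
```

```text
(308, 796, 3)
[ 550.04908592 -176.15410063  146.27397292]
```

View pics/c3.png

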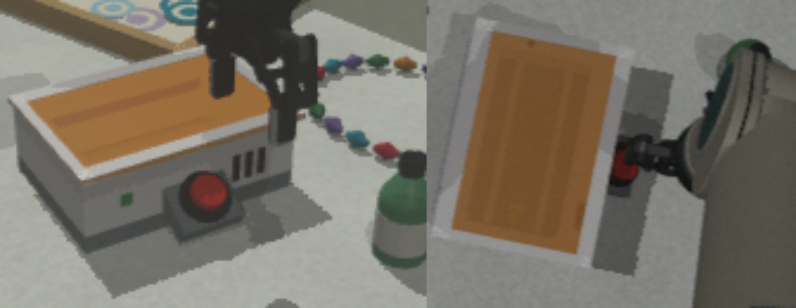

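The arm is above and in front of the button, with the near finger over it in the top view. It needs full rows with every key, so I'll descend in those.

>>> arm_command:
  deltas:
    - {"dx": 0.002,"dy": 0,"dz": -0.04,"yaw": 0,"jaw": 1}
    - {"dx": 0.002,"dy": 0,"dz": -0.08,"yaw": 0,"jaw": 1}
    - {"dx": 0.002,"dy": 0,"dz": -0.095,"yaw": 0,"jaw": 1}
    - {"dx": 0.002,"dy": 0,"dz": -0.095,"yaw": 0,"jaw": 1}
    - {"dx": 0.002,"dy": 0,"dz": -0.095,"yaw": 0,"jaw": 1}

```text
clock: 2.7
eef_pos: [557.5, -177.6, 58.0]
tool_rot: [-3.141, 0.002, 2.912]
force: [0.7, -0.1, 0.4]
width: 85.0
gripper_force: 0.0
```

Run:
```python
from h import *
im,d=snap('side','s2'); 
print(read_state())
o=cv2.resize(im[200:330,270:450],None,fx=4,fy=4);cv2.imwrite('pics/c4.png',o[:,:,::-1])
```

```text
{'clock': 2.75, 'qpos': array([ 0.19834702,  0.77379953,  0.09864493,  1.83977808, -0.13605066,
        0.53101519,  1.7273043 ]), 'qd': array([ 0.00223487, -0.00780553,  0.00137419,  0.00085076,  0.00098323,
       -0.00541851, -0.00021474]), 'tau': array([-3.61266104e-02, -5.42913973e+01,  2.27663644e+00, -1.12962896e+01,
        6.04706554e-03,  3.88759689e-02, -1.16719770e-03]), 'eef_pos': array([ 557.88284967, -177.79848862,   58.48362618]), 'tool_rot': array([-3.1413145 ,  0.00346394,  2.91182364]), 'force': array([-0.08792269, -0.1262712 , -0.23335784]), 'torque': array([ 0.05309794, -0.01041445,  0.01515206]), 'gripper_force': 0.0, 'width': 85.8613630328817}
```

View pics/c4.png

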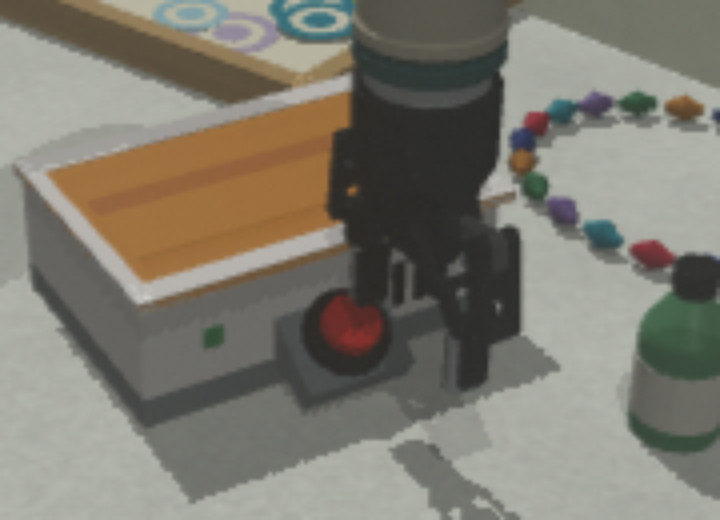

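The near finger stands over the button's upper part, about 20 mm above it, and the bottle is well clear. I'll press down.

>>> arm_command:
  deltas:
    - {"dx": -0.003,"dy": -0.003,"dz": -0.006,"yaw": 0,"jaw": 1}
    - {"dx": -0.003,"dy": -0.003,"dz": -0.012,"yaw": 0,"jaw": 1}
    - {"dx": -0.003,"dy": -0.003,"dz": -0.016,"yaw": 0,"jaw": 1}
    - {"dx": -0.003,"dy": -0.003,"dz": -0.02,"yaw": 0,"jaw": 1}
    - {"dx": -0.003,"dy": -0.003,"dz": -0.02,"yaw": 0,"jaw": 1}

```text
clock: 3.25
eef_pos: [553.3, -180.3, 35.9]
tool_rot: [3.142, -0.0, 2.912]
force: [-0.3, -0.3, 0.7]
width: 85.4
gripper_force: 0.4
```

>>> arm_command:
  deltas:
    - {"dx": 0,"dy": 0,"dz": -0.003,"yaw": 0,"jaw": 1}
    - {"dx": 0,"dy": 0,"dz": -0.006,"yaw": 0,"jaw": 1}
    - {"dx": 0,"dy": 0,"dz": -0.006,"yaw": 0,"jaw": 1}

```text
clock: 3.55
eef_pos: [553.7, -180.1, 30.2]
tool_rot: [3.141, 0.001, 2.912]
force: [0.4, 0.6, 1.2]
width: 85.4
gripper_force: 0.9
```

>>> arm_command:
  deltas:
    - {"dx": 0,"dy": 0,"dz": -0.003,"yaw": 0,"jaw": 1}
    - {"dx": 0,"dy": 0,"dz": -0.006,"yaw": 0,"jaw": 1}
    - {"dx": 0,"dy": 0,"dz": -0.006,"yaw": 0,"jaw": 1}

```text
clock: 3.85
eef_pos: [554.1, -180.2, 27.7]
tool_rot: [3.141, 0.002, 2.912]
force: [-6.1, 1.4, 31.1]
width: 85.5
gripper_force: 12.6
```

Run:
```python
from h import *
im,d=snap('side','s3'); s=read_state();print(s['eef_pos'],s['force'])
c=cloud('side',d)
P=c[(c[...,0]>480)&(c[...,0]<720)&(c[...,1]>-110)&(c[...,1]<90)&(c[...,2]>105)&(c[...,2]<300)];print(len(P),P[:,2].max() if len(P) else 0)
o=cv2.resize(im[180:330,270:450],None,fx=3.5,fy=3.5);cv2.imwrite('pics/c5.png',o[:,:,::-1])
```

```text
[ 554.13147173 -180.20301747   27.72139572] [-5.94070684  1.53380111 29.90070199]
683 201.3452310097461
```

>>> arm_command:
  deltas:
    - {"dx": 0,"dy": 0,"dz": 0.02,"yaw": 0,"jaw": 1}
    - {"dx": -0.008,"dy": -0.035,"dz": 0.05,"yaw": 0,"jaw": 0.5}
    - {"dx": -0.012,"dy": -0.05,"dz": 0.1,"yaw": 0,"jaw": 0}
    - {"dx": -0.012,"dy": -0.05,"dz": 0.14,"yaw": 0,"jaw": 0}
    - {"dx": -0.012,"dy": -0.05,"dz": 0.14,"yaw": 0,"jaw": 0}

```text
clock: 4.4
eef_pos: [544.3, -233.2, 169.8]
tool_rot: [-3.139, 0.011, 2.91]
force: [0.7, -1.2, -0.2]
width: 27.8
gripper_force: 0.0
```

Run:
```python
from h import *
im,d=snap('side','s4'); s=read_state();print(s['eef_pos'],s['force'],s['width'],s['clock'])
c=cloud('side',d)
h=cv2.cvtColor(im,cv2.COLOR_RGB2HSV).astype(int)
m=(c[...,0]>480)&(c[...,0]<720)&(c[...,1]>-110)&(c[...,1]<90)&(c[...,2]>60)&(c[...,2]<300)&(h[...,1]>120)&(h[...,0]>5)&(h[...,0]<22)
P=c[m]; ex=np.array([.228,.974]); q=(P[:,:2]-[593,-10.5])@ex
print(len(P),np.percentile(q,[1,99]),np.percentile(P[:,2],[1,99]),np.polyfit(q,P[:,2],1))
o=cv2.resize(im[120:330,230:450],None,fx=2.8,fy=2.8);cv2.imwrite('pics/c5.png',o[:,:,::-1])
```

```text
[ 542.83318682 -231.61458746  167.02695237] [-0.40525414  0.64309603  0.22994644] 20.22839090022842 4.45
130 [-57.97926126  16.17327194] [139.76727529 199.234422  ] [ -0.78759283 151.78659198]
```

View pics/c5.png

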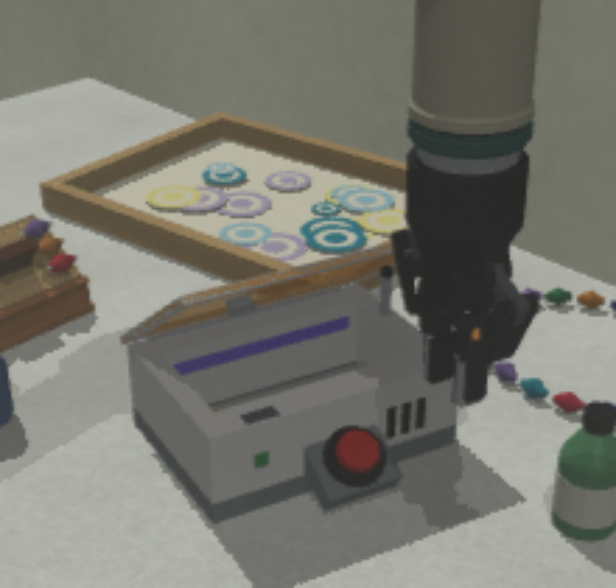

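The side picture shows the lid popped ajar and resting on its pin near (385,290), with the latch block at the middle of the lid edge (240,305). I'll compute the push arc.

Run:
```python
import numpy as np
c=np.array([541.3,-230.3,164.3])
def w(x,y,z): return np.array([593+.228*x-.974*y,-10.5+.974*x+.228*y,z])
def T(th): return w(85-180*np.cos(th)-14.5,30,86+180*np.sin(th)-25)
print('pre',(w(-115,30,155)-c).round(0))
for th in np.arange(.4,1.85,.05): print(round(th,2),(T(th)-c).round(0),T(th).round(0))
```

```text
pre [ -4. 115.  -9.]
0.4 [  1. 134. -33.] [542. -96. 131.]
0.45 [  2. 137. -25.] [543. -93. 139.]
0.5 [  3. 141. -17.] [544. -89. 147.]
0.55 [  4. 146.  -9.] [545. -84. 155.]
0.6 [  5. 151.  -2.] [546. -80. 163.]
0.65 [  6. 156.   6.] [547. -75. 170.]
0.7 [  7. 161.  13.] [548. -69. 177.]
0.75 [  9. 167.  19.] [550. -63. 184.]
0.8 [ 10. 173.  26.] [551. -57. 190.]
0.85 [ 11. 180.  32.] [553. -51. 196.]
0.9 [ 13. 186.  38.] [554. -44. 202.]
0.95 [ 15. 193.  43.] [556. -37. 207.]
1.0 [ 16. 201.  48.] [558. -30. 212.]
1.05 [ 18. 208.  53.] [559. -22. 217.]
1.1 [ 20. 216.  57.] [561. -15. 221.]
1.15 [ 22. 224.  61.] [563.  -7. 225.]
1.2 [ 24. 232.  64.] [565.   1. 229.]
1.25 [ 26. 240.  68.] [567.  10. 232.]
1.3 [ 28. 248.  70.] [569.  18. 234.]
1.35 [ 30. 257.  72.] [571.  27. 237.]
1.4 [ 32. 266.  74.] [573.  35. 238.]
1.45 [ 34. 274.  75.] [575.  44. 240.]
1.5 [ 36. 283.  76.] [577.  53. 241.]
1.55 [ 38. 292.  77.] [579.  61. 241.]
1.6 [ 40. 300.  77.] [581.  70. 241.]
1.65 [ 42. 309.  76.] [583.  79. 240.]
1.7 [ 44. 318.  75.] [585.  88. 239.]
1.75 [ 46. 327.  74.] [587.  96. 238.]
1.8 [ 48. 335.  72.] [589. 105. 236.]
1.85 [ 50. 344.  70.] [591. 113. 234.]
```

>>> arm_command:
  deltas:
    - {"dx": -0.004,"dy": 0.04,"dz": -0.01,"yaw": 0,"jaw": 0}
    - {"dx": -0.004,"dy": 0.08,"dz": -0.01,"yaw": 0,"jaw": 0}
    - {"dx": -0.003,"dy": 0.115,"dz": -0.01,"yaw": 0,"jaw": 0}
    - {"dx": -0.001,"dy": 0.125,"dz": -0.011,"yaw": 0,"jaw": 0}
    - {"dx": 0.001,"dy": 0.135,"dz": -0.011,"yaw": 0,"jaw": 0}
    - {"dx": 0.003,"dy": 0.142,"dz": -0.01,"yaw": 0,"jaw": 0}
    - {"dx": 0.004,"dy": 0.148,"dz": -0.007,"yaw": 0,"jaw": 0}
    - {"dx": 0.005,"dy": 0.152,"dz": -0.001,"yaw": 0,"jaw": 0}
    - {"dx": 0.006,"dy": 0.156,"dz": 0.006,"yaw": 0,"jaw": 0}
    - {"dx": 0.007,"dy": 0.161,"dz": 0.013,"yaw": 0,"jaw": 0}
    - {"dx": 0.009,"dy": 0.167,"dz": 0.019,"yaw": 0,"jaw": 0}
    - {"dx": 0.01,"dy": 0.173,"dz": 0.026,"yaw": 0,"jaw": 0}
    - {"dx": 0.011,"dy": 0.18,"dz": 0.032,"yaw": 0,"jaw": 0}
    - {"dx": 0.013,"dy": 0.186,"dz": 0.038,"yaw": 0,"jaw": 0}

```text
clock: 5.85
eef_pos: [554.6, -44.4, 203.4]
tool_rot: [-3.141, 0.001, 2.911]
force: [-1.3, -2.2, 2.5]
width: -0.4
gripper_force: 1.5
```

Run:
```python
from h import *
im,d=snap('side','s5'); s=read_state();print(s['eef_pos'],s['force'],s['width'],s['clock'])
o=cv2.resize(im[120:330,230:450],None,fx=2.8,fy=2.8);cv2.imwrite('pics/c6.png',o[:,:,::-1])
```

```text
[555.61135055 -42.38213746 204.00810316] [ 0.54325912 -0.68782132  1.39612475] 0.06999122534787043 5.9
```

View pics/c6.png

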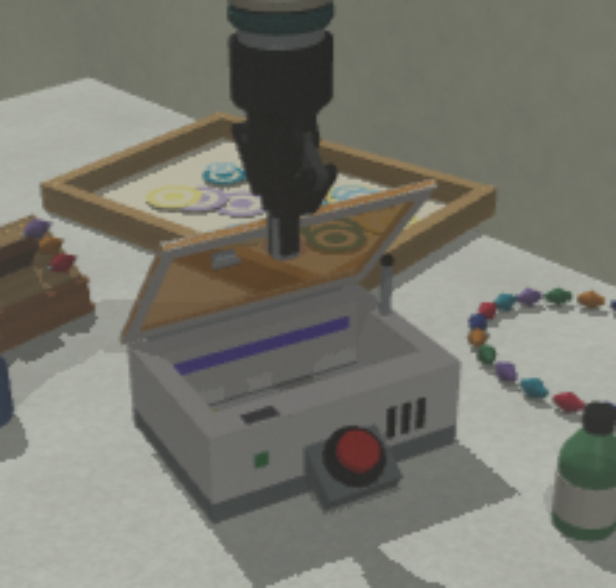

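The lid is resting on the finger at about 0.9 rad, with the finger at (285,245) on its edge. I'll continue along the arc.

>>> arm_command:
  deltas:
    - {"dx": 0.002,"dy": 0.007,"dz": 0.005,"yaw": 0,"jaw": 0}
    - {"dx": 0.003,"dy": 0.015,"dz": 0.01,"yaw": 0,"jaw": 0}
    - {"dx": 0.005,"dy": 0.022,"dz": 0.015,"yaw": 0,"jaw": 0}
    - {"dx": 0.007,"dy": 0.03,"dz": 0.019,"yaw": 0,"jaw": 0}
    - {"dx": 0.009,"dy": 0.038,"dz": 0.023,"yaw": 0,"jaw": 0}
    - {"dx": 0.011,"dy": 0.046,"dz": 0.026,"yaw": 0,"jaw": 0}
    - {"dx": 0.013,"dy": 0.054,"dz": 0.03,"yaw": 0,"jaw": 0}
    - {"dx": 0.015,"dy": 0.062,"dz": 0.032,"yaw": 0,"jaw": 0}
    - {"dx": 0.017,"dy": 0.071,"dz": 0.034,"yaw": 0,"jaw": 0}
    - {"dx": 0.019,"dy": 0.08,"dz": 0.036,"yaw": 0,"jaw": 0}
    - {"dx": 0.021,"dy": 0.088,"dz": 0.037,"yaw": 0,"jaw": 0}
    - {"dx": 0.023,"dy": 0.097,"dz": 0.038,"yaw": 0,"jaw": 0}
    - {"dx": 0.025,"dy": 0.105,"dz": 0.038,"yaw": 0,"jaw": 0}
    - {"dx": 0.027,"dy": 0.113,"dz": 0.038,"yaw": 0,"jaw": 0}
    - {"dx": 0.029,"dy": 0.121,"dz": 0.038,"yaw": 0,"jaw": 0}
    - {"dx": 0.031,"dy": 0.128,"dz": 0.038,"yaw": 0,"jaw": 0}
    - {"dx": 0.032,"dy": 0.134,"dz": 0.038,"yaw": 0,"jaw": 0}
    - {"dx": 0.033,"dy": 0.139,"dz": 0.038,"yaw": 0,"jaw": 0}
    - {"dx": 0.033,"dy": 0.139,"dz": 0.038,"yaw": 0,"jaw": 0}

```text
clock: 7.8
eef_pos: [587.3, 94.9, 240.2]
tool_rot: [-3.141, -0.0, 2.912]
force: [0.6, -1.6, 0.5]
width: -0.2
gripper_force: 0.0
```

```bash
cat > lid.py <<'E'
from h import *
import sys
n=sys.argv[1]; im,d=snap('side',n); s=read_state();print(s['eef_pos'],s['force'],s['width'],s['clock'])
c=cloud('side',d); h=cv2.cvtColor(im,cv2.COLOR_RGB2HSV).astype(int)
ex=np.array([.228,.974]); q=(c[...,:2]-[593,-10.5])@ex; r=(c[...,:2]-[593,-10.5])@np.array([-.974,.228])
m=(abs(r)<110)&(q>40)&(q<150)&(c[...,2]>110)&(c[...,2]<290)&(h[...,1]>110)&(h[...,0]>5)&(h[...,0]<25)
f=np.polyfit(c[...,2][m],q[m],1); print(m.sum(),'lid angle',np.pi/2+np.arctan(f[0]),np.percentile(c[...,2][m],[1,99]))
E
python3 lid.py s6
```

```text
[587.29214474  94.68243716 240.26398568] [ 0.05053117  0.14394025 -0.68886166] -0.11858384695833495 7.85
3952 lid angle 1.748751654065234 [111.0564293 245.138268 ]
```

The lid is at its stop, fitted at 1.75 rad. Next I'll go over the lid to a point above the easel.

>>> arm_command:
  deltas:
    - {"dx": -0.005,"dy": -0.02,"dz": 0.03,"yaw": 0,"jaw": 0}
    - {"dx": -0.005,"dy": -0.02,"dz": 0.08,"yaw": 0,"jaw": 0}
    - {"dx": -0.005,"dy": -0.02,"dz": 0.1,"yaw": 0,"jaw": 0.55}
    - {"dx": -0.02,"dy": 0.03,"dz": 0.1,"yaw": 4,"jaw": 0.55}
    - {"dx": -0.035,"dy": 0.075,"dz": 0.1,"yaw": 8,"jaw": 0.55}
    - {"dx": -0.05,"dy": 0.12,"dz": 0.1,"yaw": 12,"jaw": 0.55}
    - {"dx": -0.06,"dy": 0.165,"dz": 0.1,"yaw": 17.4,"jaw": 0.55}
    - {"dx": -0.069,"dy": 0.205,"dz": 0.08,"yaw": 17.4,"jaw": 0.55}
    - {"dx": -0.069,"dy": 0.237,"dz": 0.05,"yaw": 17.4,"jaw": 0.55}
    - {"dx": -0.069,"dy": 0.237,"dz": 0.0,"yaw": 17.4,"jaw": 0.55}
    - {"dx": -0.069,"dy": 0.237,"dz": -0.05,"yaw": 17.4,"jaw": 0.55}
    - {"dx": -0.069,"dy": 0.237,"dz": -0.1,"yaw": 17.4,"jaw": 0.55}
    - {"dx": -0.069,"dy": 0.237,"dz": -0.125,"yaw": 17.4,"jaw": 0.55}
    - {"dx": -0.069,"dy": 0.237,"dz": -0.125,"yaw": 17.4,"jaw": 0.55}

```text
clock: 9.25
eef_pos: [515.7, 329.6, 111.3]
tool_rot: [-3.137, -0.007, -3.068]
force: [-0.2, -0.7, -0.3]
width: 47.0
gripper_force: 0.0
```

```bash
python3 lid.py s7
python3 - <<'E'
import cv2
im=cv2.imread('pics/s7.png'); cv2.imwrite('pics/c7.png',cv2.resize(im[130:280,170:400],None,fx=3.4,fy=3.4))
E
```

```text
[517.52840365 330.80861323 114.00226607] [ 1.2383659   0.04625368 -1.12283662] 47.257683295340684 9.3
3986 lid angle 1.7468923626231962 [111.2095455  245.48351771]
```

View pics/c7.png

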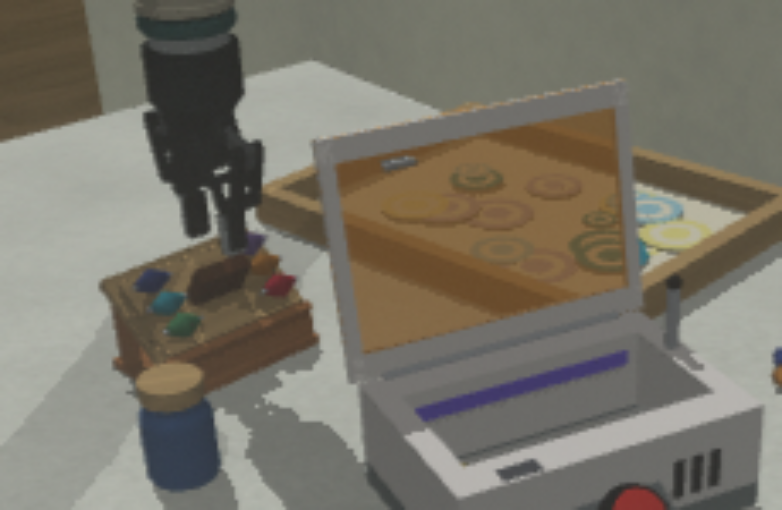

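The fingers straddle the handle (about 215,280 in the crop), and the lid stands open. I'll descend and close.

>>> arm_command:
  deltas:
    - {"dx": 0,"dy": 0,"dz": -0.02,"yaw": 0,"jaw": 0.55}
    - {"dx": 0,"dy": 0,"dz": -0.029,"yaw": 0,"jaw": 0.55}
    - {"dx": 0,"dy": 0,"dz": -0.03,"yaw": 0,"jaw": 0.45}
    - {"dx": 0,"dy": 0,"dz": -0.033,"yaw": 0,"jaw": 0.35}
    - {"dx": 0,"dy": 0,"dz": -0.035,"yaw": 0,"jaw": 0.3}
    - {"dx": 0,"dy": 0,"dz": -0.035,"yaw": 0,"jaw": 0.3}

```text
clock: 9.9
eef_pos: [518.5, 331.8, 80.8]
tool_rot: [3.141, 0.001, -3.068]
force: [-0.0, 0.9, 0.5]
width: 25.7
gripper_force: 0.0
```

>>> arm_command:
  deltas:
    - {"dx": 0,"dy": 0,"dz": 0,"yaw": 0,"jaw": 0.2}
    - {"dx": 0,"dy": 0,"dz": 0.003,"yaw": 0,"jaw": 0.1}
    - {"dx": 0,"dy": 0,"dz": 0.006,"yaw": 0,"jaw": 0}
    - {"dx": 0,"dy": 0,"dz": 0.01,"yaw": 0,"jaw": 0}

```text
clock: 10.3
eef_pos: [518.6, 331.8, 91.6]
tool_rot: [3.141, 0.001, -3.068]
force: [-1.2, 0.4, 5.7]
width: 15.7
gripper_force: 55.7
```

>>> arm_command:
  deltas:
    - {"dx": 0,"dy": 0,"dz": 0.01,"yaw": 0,"jaw": 0}
    - {"dx": 0,"dy": 0,"dz": 0.02,"yaw": 0,"jaw": 0}
    - {"dx": 0,"dy": 0,"dz": 0.04,"yaw": 0,"jaw": 0}
    - {"dx": 0,"dy": 0,"dz": 0.08,"yaw": 0,"jaw": 0}
    - {"dx": 0,"dy": 0,"dz": 0.12,"yaw": 0,"jaw": 0}
    - {"dx": 0,"dy": 0,"dz": 0.12,"yaw": 0,"jaw": 0}

```text
clock: 10.9
eef_pos: [521.5, 333.6, 216.3]
tool_rot: [3.136, 0.01, -3.068]
force: [0.7, 0.6, -1.8]
width: 12.7
gripper_force: 55.4
```

Run:
```python
from h import *
im,d=snap('side','s8'); im2,_=snap('top','t8'); s=read_state();print(s['eef_pos'],s['force'],s['width'],s['clock'])
a=cv2.resize(im[90:250,170:330],(480,480)); b=cv2.resize(im2[190:300,130:240],(320,320)); o=np.zeros((480,800,3),np.uint8); o[:,:480]=a;o[:320,480:]=b
cv2.imwrite('pics/c8.png',o[:,:,::-1])
```

```text
[518.32496603 331.69499274 211.17921423] [-0.58766633 -0.36195824 -3.66180609] 12.648087262232501 11.0
```

View pics/c8.png

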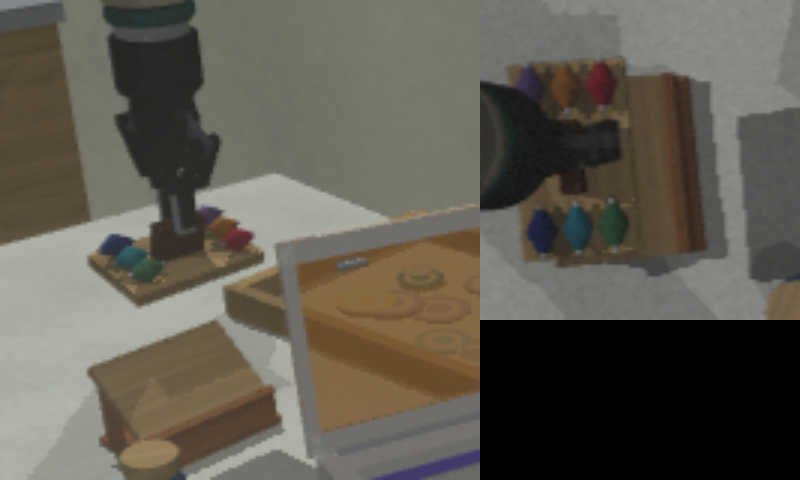

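The tray hangs level in the grip. I'll measure its tilt, yaw and offset from the TCP in both views.

```bash
cat > tr.py <<'E'
from h import *
import sys
e=np.array([518.3,331.7]); zt=211.
a=np.deg2rad(94.2); ex=np.array([np.cos(a),np.sin(a)]); ey=np.array([-ex[1],ex[0]])
for n,f in (('side','s8'),('top','t8')):
    z=np.load(f'pics/{f}.npz'); c=cloud(n,z['d']); im=z['im'].astype(int)
    k=(c[...,2]>zt-60)&(c[...,2]<zt+8)&(np.hypot(*(np.moveaxis(c[...,:2]-e,-1,0)))<95)
    P=c[k]; q=np.c_[(P[:,:2]-e)@ex,(P[:,:2]-e)@ey,P[:,2]]
    # plane RANSAC for the tray top
    rng=np.random.default_rng(0); best=0
    for _ in range(500):
        s=q[rng.choice(len(q),3,replace=False)]; nn=np.cross(s[1]-s[0],s[2]-s[0]); L=np.linalg.norm(nn)
        if L<50: continue
        nn/=L
        if abs(nn[2])<.8: continue
        m=abs((q-s[0])@nn)<2
        if m.sum()>best: best=m.sum();B=m
    A=q[B]; co=np.linalg.lstsq(np.c_[A[:,:2],np.ones(len(A))],A[:,2],rcond=None)[0]
    r=cv2.minAreaRect(A[:,:2].astype(np.float32))
    print(n,len(q),best,'top slope x,y, z0',co.round(3),'rect',r,'x',np.percentile(A[:,0],[1,99]).round(),'y',np.percentile(A[:,1],[1,99]).round())
    cv2.imwrite('pics/x.png',k.astype(np.uint8)*255)
E
python3 tr.py
```

```text
side 1021 363 top slope x,y, z0 [ 2.46000e-01 -1.50000e-02  1.91811e+02] rect ((7.351076126098633, -0.4837799072265625), (79.11389923095703, 139.6250762939453), 0.4659542143344879) x [-32.  45.] y [-70.  68.]
top 1922 893 top slope x,y, z0 [  0.23   -0.    187.406] rect ((7.920646667480469, -1.3047027587890625), (78.12922668457031, 139.89752197265625), 0.027616776525974274) x [-31.  46.] y [-70.  68.]
```

Run:
```python
from h import *
z=np.load('pics/t8.npz'); c=cloud('top',z['d']); im=z['im']
e=np.array([593,-10.5]); ex=np.array([.228,.974]); ey=np.array([-.974,.228])
q=np.dstack([(c[...,:2]-e)@ex,(c[...,:2]-e)@ey,c[...,2]])
m=(abs(q[...,0])<110)&(abs(q[...,1])<140)&(q[...,2]>76)&(q[...,2]<96)&(im.max(2)>90)&(np.ptp(im.astype(int),axis=2)<40)
A=q[m]; print(m.sum(),np.percentile(A,[.5,50,99.5],axis=0).round(1)); print(cv2.minAreaRect(A[:,:2].astype(np.float32)))
# cavity: low points inside
k=(abs(q[...,0])<75)&(abs(q[...,1])<115)&(q[...,2]<60)&(q[...,2]>-5); B=q[k]; print(k.sum(),np.percentile(B,[2,50,98],axis=0).round(1))
for n,f in(('top','t8'),('side','s7')):
    z=np.load(f'pics/{f}.npz'); c=cloud(n,z['d']); h=cv2.cvtColor(z['im'],cv2.COLOR_RGB2HSV).astype(int)
    q=np.dstack([(c[...,:2]-e)@ex,(c[...,:2]-e)@ey,c[...,2]])
    y=(abs(q[...,0])<50)&(abs(q[...,1])<105)&(q[...,2]<60)&(h[...,0]>18)&(h[...,0]<34)&(h[...,1]>110); print(n,y.sum(),np.median(q[y],0) if y.any() else '')
    for s in np.arange(-60,61,5):
        w=(abs(q[...,0]-s)<2.5)&(abs(q[...,1])<40)&(q[...,2]<100)
        if n=='top' and w.sum()>3: print(s,np.median(q[w][:,2]).round(),end='; ')
```

```text
2715 [[ -83.7 -120.4   79.9]
 [ -52.3   -1.4   85.1]
 [  80.   118.2   90. ]]
((0.1246337890625, -0.9802780151367188), (168.4358673095703, 240.24588012695312), 0.08333344012498856)
3613 [[ -48.7 -100.8   16. ]
 [   1.7   -4.1   20.9]
 [  52.2   94.6   43.8]]
top 37 [ 0.27716624 75.65091235 40.4814824 ]
-60 85.0; -55 85.0; -50 70.0; -45 20.0; -40 20.0; -35 21.0; -30 31.0; -25 26.0; -20 20.0; -15 20.0; -10 21.0; -5 20.0; 0 20.0; 5 21.0; 10 20.0; 15 20.0; 20 20.0; 25 21.0; 30 31.0; 35 28.0; 40 21.0; 45 20.0; 50 21.0; 55 83.0; 60 85.0; side 0
```

The box frame is confirmed: rim fit within 1 mm, rails at ±30 mm and 31 mm high, yellow lever at y ≈ 75 mm, z ≈ 40 mm. I'll carry the tray over the lid.

>>> arm_command:
  deltas:
    - {"dx": 0,"dy": 0,"dz": 0.04,"yaw": 0,"jaw": 0}
    - {"dx": 0,"dy": 0,"dz": 0.08,"yaw": 0,"jaw": 0}
    - {"dx": 0,"dy": 0,"dz": 0.12,"yaw": 0,"jaw": 0}
    - {"dx": 0.002,"dy": -0.01,"dz": 0.14,"yaw": 0,"jaw": 0}
    - {"dx": 0.007,"dy": -0.04,"dz": 0.145,"yaw": -3,"jaw": 0}
    - {"dx": 0.012,"dy": -0.075,"dz": 0.145,"yaw": -6,"jaw": 0}
    - {"dx": 0.018,"dy": -0.11,"dz": 0.145,"yaw": -9,"jaw": 0}
    - {"dx": 0.024,"dy": -0.145,"dz": 0.145,"yaw": -12,"jaw": 0}
    - {"dx": 0.03,"dy": -0.18,"dz": 0.145,"yaw": -15,"jaw": 0}
    - {"dx": 0.036,"dy": -0.215,"dz": 0.145,"yaw": -17.4,"jaw": 0}
    - {"dx": 0.042,"dy": -0.25,"dz": 0.145,"yaw": -17.4,"jaw": 0}
    - {"dx": 0.049,"dy": -0.29,"dz": 0.145,"yaw": -17.4,"jaw": 0}
    - {"dx": 0.0545,"dy": -0.32,"dz": 0.145,"yaw": -17.4,"jaw": 0}
    - {"dx": 0.0575,"dy": -0.341,"dz": 0.13,"yaw": -17.4,"jaw": 0}
    - {"dx": 0.0575,"dy": -0.341,"dz": 0.1,"yaw": -17.4,"jaw": 0}
    - {"dx": 0.0575,"dy": -0.341,"dz": 0.06,"yaw": -17.4,"jaw": 0}
    - {"dx": 0.0575,"dy": -0.341,"dz": 0.02,"yaw": -17.4,"jaw": 0}
    - {"dx": 0.0575,"dy": -0.341,"dz": -0.02,"yaw": -17.4,"jaw": 0}
    - {"dx": 0.0575,"dy": -0.341,"dz": -0.05,"yaw": -17.4,"jaw": 0}
    - {"dx": 0.0575,"dy": -0.341,"dz": -0.05,"yaw": -17.4,"jaw": 0}

```text
clock: 13.0
eef_pos: [570.6, -9.1, 154.6]
tool_rot: [-3.138, -0.013, 2.912]
force: [-1.0, 0.7, -2.4]
width: 12.2
gripper_force: 57.6
```

```bash
python3 lid.py s9
python3 - <<'E'
from h import *
snap('top','t9'); s=open('tr.py').read().replace('518.3,331.7','575.8,-9.5').replace('zt=211.','zt=160.').replace('94.2','76.8').replace("'s8'","'s9'").replace("'t8'","'t9'")
open('tr9.py','w').write(s)
E
python3 tr9.py
```

```text
[572.99257056  -9.28457161 157.40518072] [-0.14696781  0.28884499 -2.02541242] 12.28683464210467 13.05
2623 lid angle 1.7494485495854573 [111.61360259 245.19472974]
side 1548 551 top slope x,y, z0 [1.38000e-01 1.70000e-02 1.30236e+02] rect ((3.6666259765625, 9.069602966308594), (82.69978332519531, 139.5475616455078), 0.615866482257843) x [-36.  40.] y [-59.  78.]
top 42 12 top slope x,y, z0 [ 0.606  0.4   54.433] rect ((93.05016326904297, -5.520734786987305), (34.79769515991211, 2.4103097915649414), 83.3137435913086) x [91. 94.] y [-22.  12.]
```

>>> arm_command:
  deltas:
    - {"dx": 0.007,"dy": -0.002,"dz": -0.01,"yaw": 0,"jaw": 0}
    - {"dx": 0.007,"dy": -0.002,"dz": -0.02,"yaw": 0,"jaw": 0}
    - {"dx": 0.007,"dy": -0.002,"dz": -0.02,"yaw": 0,"jaw": 0}
    - {"dx": 0.007,"dy": -0.002,"dz": -0.02,"yaw": 0,"jaw": 0}

```text
clock: 13.5
eef_pos: [582.7, -11.3, 140.4]
tool_rot: [3.142, -0.0, 2.912]
force: [-0.3, 0.2, -1.9]
width: 11.9
gripper_force: 57.7
```

```bash
python3 lid.py s10; sed -i "s/575.8,-9.5/593,-10.5/; s/zt=160./zt=140./; s/('top','t9')/('side','s10')/; s/'s9'/'s10'/; s/<95)/<115)/" tr9.py; python3 tr9.py
```

```text
[582.88777771 -11.31838397 140.63904851] [ 0.2409342  0.2782468 -2.1239268] 12.171655576774844 13.55
2608 lid angle 1.7479132452605743 [110.93745347 245.23227748]
side 3195 821 top slope x,y, z0 [8.000e-03 5.000e-03 8.694e+01] rect ((-10.855548858642578, 1.971343994140625), (229.3788604736328, 171.63778686523438), 79.35630798339844) x [-85.  80.] y [-112.  111.]
side 3195 821 top slope x,y, z0 [8.000e-03 5.000e-03 8.694e+01] rect ((-10.855548858642578, 1.971343994140625), (229.3788604736328, 171.63778686523438), 79.35630798339844) x [-85.  80.] y [-112.  111.]
```

```bash
sed -i "s/zt-60/zt-45/" tr9.py; python3 tr9.py|head -1
```

```text
side 2096 573 top slope x,y, z0 [1.61000e-01 7.00000e-03 1.16338e+02] rect ((29.32061004638672, -13.859970092773438), (194.81541442871094, 138.23805236816406), 89.29296875) x [-38.  97.] y [-71.  82.]
```

```bash
sed -i "s/    A=q\[B\];/    B\&=(q[:,0]<60);A=q[B];/" tr9.py; python3 tr9.py|head -1
python3 - <<'E'
import cv2
im=cv2.imread('pics/s10.png'); cv2.imwrite('pics/c9.png',cv2.resize(im[130:310,250:420],None,fx=3.3,fy=3.3))
E
```

```text
side 2096 573 top slope x,y, z0 [1.55000e-01 7.00000e-03 1.16228e+02] rect ((1.2620964050292969, -13.513710021972656), (194.81541442871094, 82.11675262451172), 89.29296875) x [-38.  38.] y [-92.  82.]
```

View pics/c9.png

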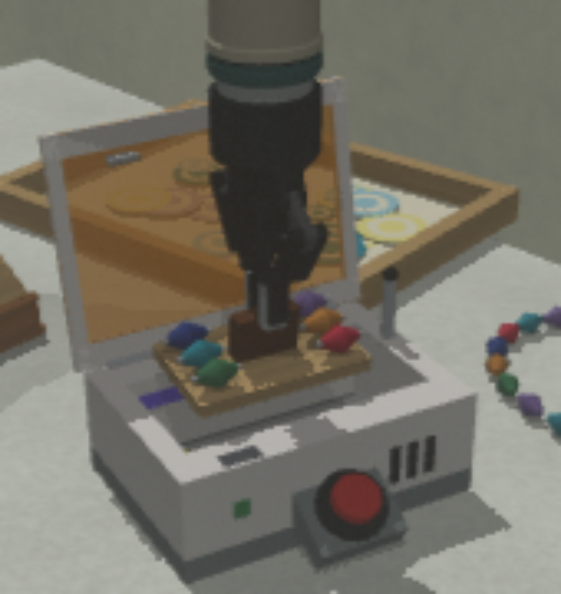

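The tray is above the cavity with clearance on all sides, y range about -58 to +82 in the box frame and tilted about 0.15 rad. I'll lower it gently.

>>> arm_command:
  deltas:
    - {"dx": -0.002,"dy": 0,"dz": -0.015,"yaw": 0,"jaw": 0}
    - {"dx": -0.002,"dy": 0,"dz": -0.03,"yaw": 0,"jaw": 0}
    - {"dx": -0.002,"dy": 0,"dz": -0.042,"yaw": 0,"jaw": 0}
    - {"dx": -0.002,"dy": 0,"dz": -0.052,"yaw": 0,"jaw": 0}
    - {"dx": -0.002,"dy": 0,"dz": -0.058,"yaw": 0,"jaw": 0}
    - {"dx": -0.002,"dy": 0,"dz": -0.063,"yaw": 0,"jaw": 0}
    - {"dx": -0.002,"dy": 0,"dz": -0.066,"yaw": 0,"jaw": 0}
    - {"dx": -0.002,"dy": 0,"dz": -0.068,"yaw": 0,"jaw": 0}

```text
clock: 14.35
eef_pos: [581.1, -11.4, 72.4]
tool_rot: [3.141, 0.001, 2.912]
force: [-0.1, 0.3, -0.6]
width: 12.0
gripper_force: 57.8
```

>>> arm_command:
  deltas:
    - {"dx": 0,"dy": 0,"dz": -0.001,"yaw": 0,"jaw": 0}
    - {"dx": 0,"dy": 0,"dz": -0.002,"yaw": 0,"jaw": 0}
    - {"dx": 0,"dy": 0,"dz": -0.003,"yaw": 0,"jaw": 0}

```text
clock: 14.65
eef_pos: [581.6, -10.1, 70.7]
tool_rot: [3.14, 0.002, 2.912]
force: [-0.5, 5.8, 7.4]
width: 12.0
gripper_force: 57.5
```

>>> arm_command:
  deltas:
    - {"dx": 0,"dy": 0,"dz": -0.001,"yaw": 0,"jaw": 0}
    - {"dx": 0,"dy": 0,"dz": -0.002,"yaw": 0,"jaw": 0}
    - {"dx": 0,"dy": 0,"dz": -0.002,"yaw": 0,"jaw": 0}

```text
clock: 14.95
eef_pos: [582.0, -8.9, 69.2]
tool_rot: [3.138, 0.002, 2.913]
force: [-1.4, 3.4, 9.9]
width: 12.2
gripper_force: 58.3
```

```bash
python3 lid.py s11; sed "s/zt=140./zt=71./;s/zt-45/zt-45/;s/s10/s11/g;s/<115)/<90)/" tr9.py > tr11.py; sed -i "s/P=c\[k\];/k\&=(abs((c[...,:2]-e)@ex)<48);P=c[k];/" tr11.py; python3 tr11.py|head -1
```

```text
[582.01271086  -8.99629971  69.2042998 ] [-2.7411292   3.6936084   9.30143474] 11.996256867941897 15.0
2371 lid angle 1.7498115601978999 [111.60451071 245.30607197]
side 482 131 top slope x,y, z0 [ 7.4000e-02 -1.2000e-02  6.2851e+01] rect ((18.588768005371094, 16.07866668701172), (57.576255798339844, 127.93954467773438), 2.860936164855957) x [-8. 31.] y [-47.  77.]
```

>>> arm_command:
  deltas:
    - {"dx": 0,"dy": 0,"dz": -0.001,"yaw": 0,"jaw": 0}
    - {"dx": 0,"dy": 0,"dz": -0.002,"yaw": 0,"jaw": 0}
    - {"dx": 0,"dy": 0,"dz": -0.003,"yaw": 0,"jaw": 0}
    - {"dx": 0,"dy": 0,"dz": -0.003,"yaw": 0,"jaw": 0}

```text
clock: 15.4
eef_pos: [582.5, -7.0, 67.1]
tool_rot: [3.136, 0.003, 2.914]
force: [-2.1, 7.3, 16.5]
width: 12.0
gripper_force: 60.5
```

>>> arm_command:
  deltas:
    - {"dx": 0,"dy": 0.003,"dz": 0.001,"yaw": 0,"jaw": 0}
    - {"dx": 0,"dy": 0.003,"dz": 0.001,"yaw": 0,"jaw": 0.2}
    - {"dx": 0,"dy": 0.003,"dz": 0.001,"yaw": 0,"jaw": 0.3}
    - {"dx": 0,"dy": 0.003,"dz": 0.001,"yaw": 0,"jaw": 0.4}
    - {"dx": 0,"dy": 0.003,"dz": 0.001,"yaw": 0,"jaw": 0.45}
    - {"dx": 0,"dy": 0.003,"dz": 0.02,"yaw": 0,"jaw": 0.45}
    - {"dx": 0,"dy": 0.003,"dz": 0.06,"yaw": 0,"jaw": 0.45}
    - {"dx": 0,"dy": 0.003,"dz": 0.1,"yaw": 0,"jaw": 0.45}
    - {"dx": 0,"dy": -0.03,"dz": 0.14,"yaw": 0,"jaw": 0.45}
    - {"dx": 0,"dy": -0.08,"dz": 0.18,"yaw": 0,"jaw": 0.45}
    - {"dx": -0.02,"dy": -0.13,"dz": 0.2,"yaw": 0,"jaw": 0.45}
    - {"dx": -0.03,"dy": -0.17,"dz": 0.2,"yaw": 0,"jaw": 0.45}
    - {"dx": -0.04,"dy": -0.21,"dz": 0.2,"yaw": 0,"jaw": 0.45}
    - {"dx": -0.04,"dy": -0.21,"dz": 0.2,"yaw": 0,"jaw": 0.45}

```text
clock: 16.8
eef_pos: [537.2, -231.1, 265.0]
tool_rot: [-3.135, 0.001, 2.899]
force: [0.6, -0.3, -0.1]
width: 38.4
gripper_force: 0.0
```

```bash
python3 lid.py s12
python3 - <<'E'
from h import *
im=np.load('pics/s12.npz')['im']; im2,d=snap('top','t12'); c=cloud('top',d)
e=np.array([593,-10.5]); ex=np.array([.228,.974]); ey=np.array([-.974,.228])
q=np.dstack([(c[...,:2]-e)@ex,(c[...,:2]-e)@ey,c[...,2]])
A=q[(abs(q[...,0])<48)&(abs(q[...,1])<98)&(q[...,2]>35)&(q[...,2]<50)]
for _ in range(3):
    co=np.linalg.lstsq(np.c_[A[:,:2],np.ones(len(A))],A[:,2],rcond=None)[0]; A=A[abs(A[:,2]-np.c_[A[:,:2],np.ones(len(A))]@co)<2.5]
print(len(A),co.round(3),np.percentile(A[:,:2],[1,99],axis=0).round(),cv2.minAreaRect(A[:,:2].astype(np.float32)))
a=cv2.resize(im[130:310,250:430],(480,480)); b=cv2.resize(im2[140:290,270:420],(320,320)); o=np.zeros((480,800,3),np.uint8); o[:,:480]=a;o[:320,480:]=b
cv2.imwrite('pics/c10.png',o[:,:,::-1])
E
```

```text
[ 538.41689184 -227.13593845  264.48960614] [ 0.69503988  0.04033645 -0.43700591] 38.31120445131325 16.85
3998 lid angle 1.7489146156083415 [111.51860753 245.49166318]
1018 [-5.0000e-03  1.0000e-03  4.2117e+01] [[-37. -57.]
 [ 42.  81.]] ((2.8238372802734375, 11.935417175292969), (139.90179443359375, 80.01554107666016), 89.95619201660156)
```

View pics/c10.png

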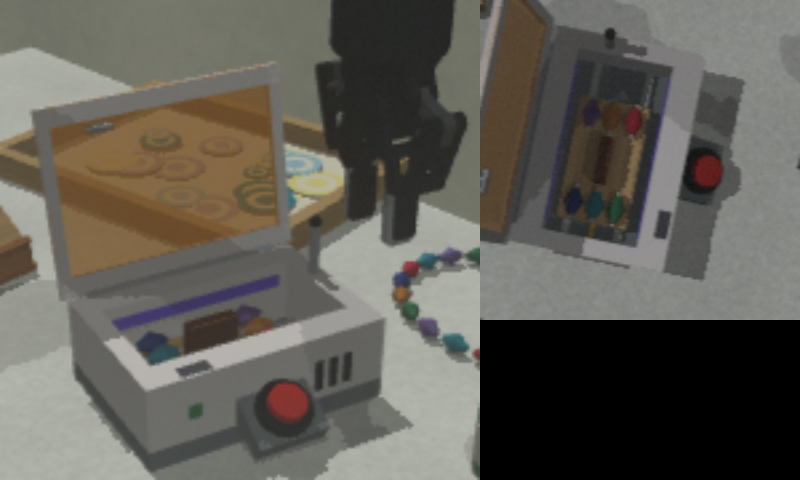

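The tray lies flat with its top at 42.1 mm and a slope of about 0.005 rad. It is centred at (2.8, 11.9) mm, so it covers the lever. The lid is at 1.75 rad and the gripper is clear.

```bash
python3 -c "
from cell import *
print(finish_job())"
```

```text
the job is handed in; nothing more can be done
None
```

I handed the job in at about 17 s, but it returned no verdict. At my last measurement the lid stood open at its stop (1.75 rad). The tray lay flat on both rails, centred 12 mm towards the yellow lever, which should hold it down, and the gripper was clear. I didn't re-measure the bowl, bottle or jar, but nothing was moved near them.

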